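Pack the sampling caddy

ROBOT

A 6-joint arm with a two-finger parallel gripper is mounted at the origin on a cart in front of the work surface, level with it; the furniture and walls round the work are solid. World frame = base frame: x ahead of the robot, y to its left, z up, the work surface at z = 0. Lengths are in mm, angles in rad, forces in N, time in s.
With the tool pointing down it reaches from about 275 to 750 mm from the base axis. Payload 10.2 kg.
Tool frame: the origin (TCP) lies between the finger pads; the fingertips stand 17 mm ahead of it and the grasp point (between the pads) lies 2 mm behind it; z points along the fingers, y is the line along which they close (so a half turn about z gives the same grasp; the last joint's range is limited). The gripper opens to 85 mm and grips with 20 to 120 N. Pads are 22 mm wide; open, the fingers measure 114 mm over their backs; the gripper's body (76 mm by 85 mm) begins 54 mm behind the grasp point. The pads swing forward as they close: fully open they stand 13 mm farther back than shut.
Start: joints at [-1.511, 0.313, 1.498, -0, 1.331, -0.223], TCP at [146.486, -504.156, 248.294] pointing down, gripper open.
Joint ranges: [-2.94, 2.94], [-0.97, 2.17], [0.19, 2.56], [-1.23, 4.37], [0.02, 3.11], [-2.88, 2.88]. Speed limits (rad/s): [2.39, 2.39, 3.01, 3.14, 3.14, 3.14].

INTERFACE

Orientations are given as a unit quaternion [w, x, y, z].
In Python, from rig import * gives the robot as it stands.
- The arm moves only by the tool step_arm, never from a script. Its argument "commands" is text: rows parted by semicolons, each of 7 numbers parted by spaces: the opening, from 0 (shut) to 1 (fully open), then the shift along the tool's x, y, z in cm, then the turn, a rotation vector about the tool's x, y, z in rad. In form: hand x y z rx ry rz; .... A call has 1 to 20 rows; each row is the pose to reach, as a shift and turn from the pose commanded when the call began, along the tool's axes at that moment; what a row does not reach only later rows make up. A row lasts 1/12 s, in which the tool goes at most 41.7 mm and 7.16 degrees, less where a joint would pass 70% of its speed; a pose out of reach is approached as far as the arm can. A call with a gripper value outside its range is refused whole. The fingers move at their own pace and stop on an object; "newtons" is the grip in N (left out, the last holds). Time passes only in rows, so rows that repeat a pose let the fingers close. It gives the time, the measured TCP pose, the force, the opening and the grip force at its end, in the units of the state.
- sense(): the state, without advancing time (a new reading comes with each control period).
- capture(name): name is "scene" or "top" or "wrist"; returns the picture (384x512x3 uint8, red, green, blue); there is no depth.
- camera_model(name): a dict with "mtx" (3x3 intrinsics, pixels), "eye" and "rotation" of the camera in the world. Camera axes: x right, y down, z forward; pixel columns grow to the right and rows downward; lengths in mm; the calibration is good to about 2 mm. A picture is of the moment at which its call begins: read the wrist's pose just before it. camera_model takes no time and is no camera call; for the wrist camera it gives the pose at the moment of the call.
- finish_job(): hands the job in; it is judged then, once.
Trained networks look in the newest picture that a camera, given by its name, has taken for a name from the list of things; names that differ only in an ending like _2 or _b are one class to them, and where a whole thing is asked for, a point or a joint stands for the part that bears it (a point fixed in the world has none). Each returns a list of dicts, best first, with "score" (0 to 1); they miss things now and then, are a little off and sometimes report something else, mostly with a low value. They report only what shows in the picture. A call takes as long as a camera call. They do not tell look-alikes from the thing itself.
- search_frame(camera, label): "rect" ([centre column, centre row, width, height] in pixels, round what is visible of it).
- trace(camera, label): "mask" (384x512 bool, what is visible of it) and "rect" ([centre column, centre row, width, height] in pixels, round what is visible of it).
- spot_point(camera, label): "xy" ([column, row] in pixels: a listed point, or the origin of a listed thing).
The state is a dict: "time_s": time; "joints": joint angles; "dq": joint speeds; "tau": joint torques, N m; "eef_pos": TCP position; "ee_rot": TCP orientation; "force": force on the tool from outside, world axes, zero at the start; "wrist_torque": the same for the moment, N m; "grip_width": opening from 0.0 (shut) to 1.0 (fully open); "grip_force": force on a finger pad.
Only numpy, scipy, OpenCV 4.12 (cv2) and the standard library are available. Lean on these libraries where they do the work, as an engineer would, in place of code of your own. Each camera call takes 0.05 s, during which the arm holds its last target. There are 200 camera calls.

TASK

Pack the sampling caddy: stand the small bottle in the deep round cup, the small tub in the shallow round cup, the carton in the deep rectangular pocket and the flat timer in the shallow square pocket, each upright and resting right down on its floor. Set them down, do not drop them, and leave the tall bottle and the big tub, which do not belong, standing where they are.

Things in the scene. Friction and masses are not known exactly. Their poses are not given: they have to be found in the camera images.
- bottle_mid (a point): small reagent bottle to be packed: round body 56 mm across up to 77 mm, sloping to a white ribbed cap 36 mm across from 82 to 104 mm; 104 mm high, 0.14 kg; upright, its own z axis up; this point lies on its axis half-way up (52 mm above its base). It starts upright on the worktop, like all the loose things, at any of six places.
- tub_mid (a point): small squat screw-top tub to be packed: 48 mm high, white body 51 mm across, lid 54 mm across over the top 16 mm, 0.08 kg; upright, its own z axis up; this point lies on its axis half-way up (24 mm above its base).
- carton_mid (a point): folding carton to be packed, a rectangular box 55 mm (its x) x 75 mm (its y) x 50 mm high, 0.09 kg; this point is its centre (25 mm above its base); grasp it across the 55 mm.
- timer_mid (a point): flat timer with keys on top, to be packed: 62 mm (its x) x 68 mm (its y), 18 mm high (20 with the keys), 0.06 kg; this point is its centre, 10 mm above its base; grasp it across the 62 mm.
- tall_bottle_mid (a point): look-alike, not to be packed: the tall reagent bottle, 68 mm across and 140 mm high with a dark blue cap; loose; point on its axis half-way up (70 mm).
- big_tub_mid (a point): look-alike, not to be packed: the big tub, 66 mm across and 75 mm high; loose; point on its axis half-way up.
- deep_round: deep round cup for the bottle, with a thick (6 mm) wall: inner diameter 80 mm, rim 42 mm and inner floor 4 mm above its origin. One of four white inserts (96 mm square feet, dark rubber on the pocket floors) that stand 2 x 2, 100 mm apart, in any order, in the grey caddy: a fixed 212 mm square tray, rim 12 mm high, at the left or right. Fixed; origin at the centre of its underside, 4 mm above the worktop; its x and y run along the caddy's sides.
- shallow_round: shallow round cup for the tub, with a thin (3 mm) wall: inner diameter 70 mm, rim 13 mm and inner floor 4 mm above its origin. One of the four inserts in the caddy; origin at the centre of its underside, 4 mm above the worktop, x and y along the caddy's sides.
- deep_rect: deep rectangular pocket for the carton: inside 90 mm along its x by 72 mm along its y, wall top 26 mm and inner floor 4 mm above its origin (so the carton goes in with its long side along this x). One of the four inserts in the caddy; origin at the centre of its underside, 4 mm above the worktop, x and y along the caddy's sides.
- shallow_square: shallow square pocket for the timer: inside 84 x 84 mm, wall top 11 mm and inner floor 4 mm above its origin. One of the four inserts in the caddy; origin at the centre of its underside, 4 mm above the worktop, x and y along the caddy's sides.
Things that resemble listed ones, but are neither listed nor needed, are in the scene too. What is shaped like the part that bears big_tub_mid but blue or orange is not meant.

How it is judged:
By the outcome, as a careful person would: the job done as asked, in the order asked, and still so for the second after the job is handed in, with the robot touching nothing.
It also fails if it takes over 115 s, if anything falls off the work surface, if the arm or the gripper's body presses on something with over 40 N, if the wrist force passes 120 N, or if a joint passes its speed limit or range.

## Working session

There is one attempt and no reset: what is moved stays moved. The work goes in short steps, Python scripts to look and compute and a tool call to move; the robot and the scene stay as the last step left them, time stands still between calls to the robot, and variables do not carry over. Pictures are saved under pics/ and viewed, at most 14 in all, crops included, and the job is handed in when it is done.

Besides the shell and the picture viewer there is one more tool, called after "Request:" as name(argument=value, ...) on one line, values as JSON. step_arm: Moves the arm, as the interface text tells. Its arguments: {"type":"object","properties":{"commands":{"type":"string"},"newtons":{"type":"number"}},"required":["commands"]}

```bash
ls; mkdir -p pics
cat > h.py <<'E'
from rig import *
import numpy as np, cv2
from scipy.spatial.transform import Rotation as R
def save(name,fn):
    im=capture(name); cv2.imwrite('pics/'+fn,im[:,:,::-1]); return im
def ray(cam,uv,z,cm=None):
    m=cm or camera_model(cam); K=np.array(m['mtx']); Rm=np.array(m['rotation']); e=np.array(m['eye'])
    if Rm.shape!=(3,3): Rm=R.from_quat(np.r_[Rm[1:],Rm[0]]).as_matrix()
    d=Rm@np.linalg.inv(K)@np.array([uv[0],uv[1],1.]); return e+d*(z-e[2])/d[2]
H=dict(bottle_mid=52,tub_mid=24,carton_mid=25,timer_mid=10,tall_bottle_mid=70,big_tub_mid=37,deep_round=4,shallow_round=4,deep_rect=4,shallow_square=4)
def tool():
    s=sense(); q=s['ee_rot']; return np.array(s['eef_pos']),R.from_quat([q[1],q[2],q[3],q[0]])
E
python3 - <<'E'
from h import *
a=save('top','top0.png');b=save('scene','scene0.png')
cv2.imwrite('pics/both0.png',cv2.resize(np.hstack([a,b])[:,:,::-1],(800,300)))
for c in ('top','scene'):
    m=camera_model(c);print(c,m['eye'],np.round(m['rotation'],3).tolist(),m['mtx'][0])
for k,z in H.items():
    for c in ('top','scene'):
        print(k,c,[(round(r['score'],2),np.round(r['xy']).tolist(),np.round(ray(c,r['xy'],z)[:2]).tolist()) for r in spot_point(c,k)[:4]])
print(sense()['ee_rot'],sense()['time_s'])
E
```

```text
pics
top [ 312.59061998   15.76033917 1349.23604796] [-0.068, 0.71, -0.698, 0.069] [414.80027257   0.         254.93431201]
scene [-520.12410176 -654.27428123  807.37754997] [-0.433, 0.768, -0.403, 0.245] [431.36742642   0.         257.47467287]
bottle_mid top [(0.57, [237.0, 233.0], [449.0, 72.0])]
bottle_mid scene [(0.6, [232.0, 202.0], [458.0, 77.0])]
tub_mid top [(0.75, [286.0, 190.0], [595.0, -85.0])]
tub_mid scene [(0.56, [296.0, 205.0], [606.0, -88.0])]
carton_mid top [(0.89, [286.0, 232.0], [456.0, -85.0])]
carton_mid scene [(0.73, [268.0, 224.0], [453.0, -68.0])]
timer_mid top []
timer_mid scene []
tall_bottle_mid top [(0.88, [236.0, 180.0], [615.0, 78.0]), (0.6, [286.0, 233.0], [449.0, -81.0])]
tall_bottle_mid scene [(0.62, [257.0, 175.0], [635.0, 95.0])]
big_tub_mid top [(0.96, [155.0, 162.0], [678.0, 347.0]), (0.83, [132.0, 187.0], [594.0, 416.0]), (0.77, [202.0, 242.0], [420.0, 182.0]), (0.7, [172.0, 192.0], [580.0, 285.0])]
big_tub_mid scene [(0.83, [181.0, 163.0], [588.0, 425.0])]
deep_round top [(0.73, [362.0, 221.0], [499.0, -334.0]), (0.37, [328.0, 197.0], [578.0, -224.0])]
deep_round scene [(0.72, [351.0, 256.0], [484.0, -344.0])]
shallow_round top [(0.92, [329.0, 198.0], [575.0, -229.0])]
shallow_round scene [(0.56, [335.0, 227.0], [590.0, -241.0])]
deep_rect top [(0.68, [358.0, 191.0], [601.0, -324.0])]
deep_rect scene [(0.46, [360.0, 238.0], [582.0, -332.0])]
shallow_square top [(0.9, [333.0, 227.0], [480.0, -240.0])]
shallow_square scene [(0.86, [316.0, 238.0], [502.0, -220.0]), (0.3, [332.0, 228.0], [578.0, -236.0])]
[-4.07736559e-06  9.90020158e-01  1.40925821e-01 -1.63473587e-05] 1.1
```

View pics/top0.png

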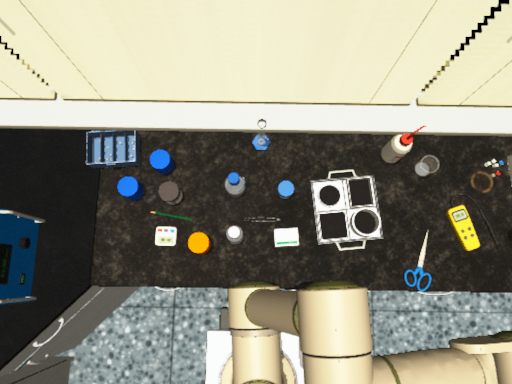

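View pics/scene0.png

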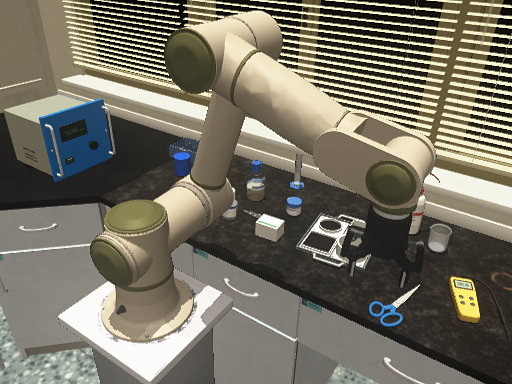

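The top view shows the bottle with its white cap at (235,233), the blue-lidded tub at (286,188), the carton at (286,237) and the timer at (166,236). The caddy is at (346,210), with the round cups at (329,196) and (365,221), the deep rectangular pocket at (358,191) and the square pocket at (333,227). In the scene view the arm hides part of the caddy. Next I'll work out the wrist camera offset and the move over the caddy.

```bash
cat >> h.py <<'E'
def go(p,psi):
    """shift in cm and turn to get from the present pose to tool-down at p, tool x at world angle psi"""
    t,r=tool(); g=R.from_euler('z',psi)*R.from_matrix(np.diag([1,-1,-1.]))
    d=r.inv().apply(np.array(p)-t)/10; w=(r.inv()*g).as_rotvec()
    n=int(np.ceil(max(np.linalg.norm(d)*10/41.7,np.degrees(np.linalg.norm(w))/7.16)))
    print('go',np.round(p,1),np.round(d,2),np.round(w,3),'rows>=',n)
E
python3 - <<'E'
from h import *
t,r=tool();m=camera_model('wrist');print('cam off in tool',r.inv().apply(m['eye']-t),np.round(r.inv().as_matrix()@np.array(m['rotation']),3).tolist(),m['mtx'][0])
print('timer',ray('top',(166,236.5),20)[:2]) 
go([460,-282,300],1.57);go([440,-282,300],0.1)
E
```

```text
Traceback (most recent call last):
ValueError: matmul: Input operand 1 has a mismatch in its core dimension 0, with gufunc signature (n?,k),(k,m?)->(n?,m?) (size 4 is different from 3)
```

Run:
```python
from h import *
t,r=tool();m=camera_model('wrist');q=m['rotation'];print('cam off in tool',r.inv().apply(m['eye']-t),np.round((r.inv()*R.from_quat(np.r_[q[1:],q[0]])).as_matrix(),3).tolist(),m['mtx'][0])
print('timer',ray('top',(166,236.5),20)[:2]) 
go([460,-282,300],1.57);go([440,-282,300],0.1)
```

```text
cam off in tool [  69.19984743    0.18658495 -126.37410006] [[0.001, -0.963, -0.271], [1.0, 0.001, -0.0], [0.0, -0.271, 0.963]] [287.06718918   0.         256.33808231]
timer [437.00674047 299.4212341 ]
go [ 460 -282  300] [ 36.31 -12.58  -5.17] [-0.     0.    -1.287] rows>= 11
go [ 440 -282  300] [ 34.39 -13.14  -5.17] [-0.     0.     0.183] rows>= 9
```

Run:
```python
from h import *
go([580,-282,300],0.1)
```

```text
go [ 580 -282  300] [47.83 -9.24 -5.17] [-0.     0.     0.183] rows>= 12
```

Request:
step_arm(commands="0.95 24 -4.6 -5.17 0 0 0.09;0.95 47.83 -9.24 -5.17 0 0 0.183;0.95 47.83 -9.24 -5.17 0 0 0.183;0.95 47.83 -9.24 -5.17 0 0 0.183;0.95 47.83 -9.24 -5.17 0 0 0.183;0.95 47.83 -9.24 -5.17 0 0 0.183;0.95 47.83 -9.24 -5.17 0 0 0.183;0.95 47.83 -9.24 -5.17 0 0 0.183;0.95 47.83 -9.24 -5.17 0 0 0.183;0.95 47.83 -9.24 -5.17 0 0 0.183;0.95 47.83 -9.24 -5.17 0 0 0.183;0.95 47.83 -9.24 -5.17 0 0 0.183;0.95 47.83 -9.24 -5.17 0 0 0.183;0.95 47.83 -9.24 -5.17 0 0 0.183;0.95 47.83 -9.24 -5.17 0 0 0.183;0.95 47.83 -9.24 -5.17 0 0 0.183;0.95 47.83 -9.24 -5.17 0 0 0.183;0.95 47.83 -9.24 -5.17 0 0 0.183")

```text
time_s: 2.6
eef_pos: [579.3, -282.7, 300.3]
ee_rot: [0.0, 0.999, 0.049, 0.0]
force: [-0.1, -0.3, -0.4]
grip_width: 0.952
grip_force: 0.0
```

Run:
```python
from h import *
cm=camera_model('wrist'); im=save('wrist','w1.png')
print(tool()[0])
for k in ('deep_round','shallow_round','deep_rect','shallow_square'):
    print(k,[(round(r['score'],2),np.round(r['xy'],1).tolist(),np.round(ray('wrist',r['xy'],4,cm)[:2],1).tolist()) for r in spot_point('wrist',k)[:3]])
```

```text
[ 579.43519124 -282.56579942  300.25432569]
deep_round [(0.88, [285.9, 215.3], [496.7, -337.4])]
shallow_round [(0.72, [216.7, 150.8], [586.7, -223.4])]
deep_rect [(0.72, [287.9, 152.1], [595.1, -327.8])]
shallow_square [(0.86, [220.2, 217.6], [482.7, -235.4])]
```

View pics/w1.png

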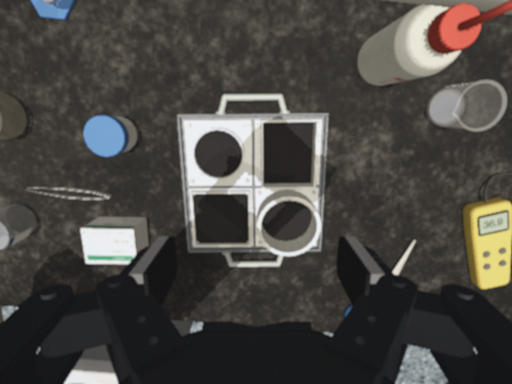

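The wrist view shows the caddy square-on: tray corners at about (178,114), (328,113), (322,250) and (188,253), and the pocket floors at (218,153), (290,153), (221,219) and (288,225). The network labels match what I see. I'll check the fit with the tray corners.

Run:
```python
from h import *
cm=camera_model('wrist')
P=np.array([ray('wrist',u,12,cm)[:2] for u in [(178,114),(328,113),(322.5,250),(188,253)]])
print(np.round(P,1),P.mean(0),np.linalg.norm(P-np.roll(P,1,0),axis=1))
d=np.r_[[P[0]-P[3],P[1]-P[2]]].sum(0);e=(P[0]-P[1])+(P[3]-P[2]);print(np.arctan2(d[1],d[0]),np.arctan2(-e[0],e[1]))
C=np.array([540.3,-281]);th=.107;ux=np.array([np.cos(th),np.sin(th)]);uy=np.array([-ux[1],ux[0]])
for n,a,b in (('deep_round',-1,-1),('shallow_round',1,1),('deep_rect',1,-1),('shallow_square',-1,1)):print(n,C+50*a*ux+50*b*uy)
go([400,75,260],0.0);go([380,75,260],0.0)
```

```text
[[ 634.  -167. ]
 [ 656.3 -374.7]
 [ 447.8 -401.2]
 [ 421.1 -188.5]] [ 539.80545536 -282.84600387] [214.00890655 208.90966331 210.13398702 214.30804398]
0.11327949171240698 0.11576977585595719
deep_round [ 495.92574917 -336.05384513]
shallow_round [ 584.67425083 -225.94615487]
deep_rect [ 595.35384513 -325.37425083]
shallow_square [ 485.24615487 -236.62574917]
go [400  75 260] [-14.35 -37.32   4.01] [ 0.    -0.     0.099] rows>= 10
go [380  75 260] [-16.34 -37.52   4.01] [ 0.    -0.     0.099] rows>= 10
```

Run:
```python
from h import *
go([460,74,240],0.0)
```

```text
go [460  74 240] [ -8.39 -36.63   6.01] [ 0.    -0.     0.099] rows>= 10
```

Request:
step_arm(commands="0.95 -4 -18 3 0 0 0.05;0.95 -8.39 -36.63 6.01 0 0 0.099;0.95 -8.39 -36.63 6.01 0 0 0.099;0.95 -8.39 -36.63 6.01 0 0 0.099;0.95 -8.39 -36.63 6.01 0 0 0.099;0.95 -8.39 -36.63 6.01 0 0 0.099;0.95 -8.39 -36.63 6.01 0 0 0.099;0.95 -8.39 -36.63 6.01 0 0 0.099;0.95 -8.39 -36.63 6.01 0 0 0.099;0.95 -8.39 -36.63 6.01 0 0 0.099;0.95 -8.39 -36.63 6.01 0 0 0.099;0.95 -8.39 -36.63 6.01 0 0 0.099;0.95 -8.39 -36.63 6.01 0 0 0.099;0.95 -8.39 -36.63 6.01 0 0 0.099;0.95 -8.39 -36.63 6.01 0 0 0.099;0.95 -8.39 -36.63 6.01 0 0 0.099")

```text
time_s: 4.18
eef_pos: [460.3, 73.5, 239.9]
ee_rot: [-0.0, 1.0, -0.0, 0.0]
force: [-0.4, 0.4, -0.5]
grip_width: 0.948
grip_force: 0.0
```

Run:
```python
from h import *
cm=camera_model('wrist'); im=save('wrist','w2.png')
print(sense()['eef_pos'],sense()['joints'])
for k in ('bottle_mid','tub_mid','carton_mid','timer_mid','big_tub_mid','tall_bottle_mid'):
    print(k,[(round(r['score'],2),np.round(r['xy'],1).tolist(),np.round(ray('wrist',r['xy'],H[k],cm)[:2],1).tolist()) for r in spot_point('wrist',k)[:4]])
go([450,74,62],0)
```

```text
[460.24017637  73.5989634  239.87821011] [-9.36093116e-02  1.89956375e-01  1.67921013e+00 -1.48866146e-05
  1.27241918e+00  1.47741816e+00]
bottle_mid [(0.72, [253.7, 182.4], [452.3, 76.4])]
tub_mid [(0.73, [399.1, 47.3], [596.2, -81.4])]
carton_mid [(0.97, [384.5, 185.4], [441.9, -83.8])]
timer_mid [(0.56, [76.6, 180.0], [445.0, 302.5]), (0.23, [55.3, 62.5], [583.1, 303.5])]
big_tub_mid [(0.89, [161.4, 206.2], [419.0, 188.2]), (0.85, [53.9, 65.7], [575.9, 288.1])]
tall_bottle_mid [(0.57, [249.5, 21.9], [608.5, 79.7])]
go [450  74  62] [-1.000e+00  1.000e-02  1.779e+01] [-0.    -0.     0.001] rows>= 5
```

View pics/w2.png

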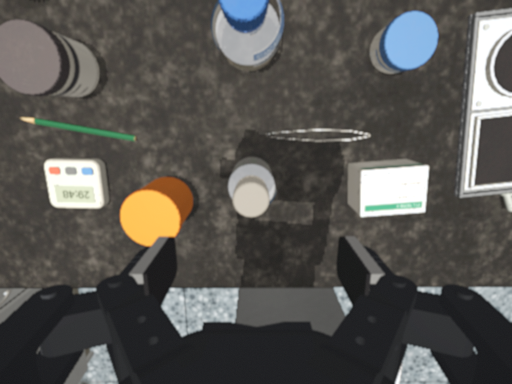

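The wrist view shows the bottle at (252,185), the carton at (388,188), the timer at (76,183) and the tub at (405,42), with the orange tub at (155,210). All of these agree with the networks. Next I go down on the bottle and grasp it.

Request:
step_arm(commands="0.95 -0.8 -0.24 6 0 0 0;0.95 -0.8 -0.24 12 0 0 0;0.95 -0.8 -0.24 15 0 0 0;0.95 -0.8 -0.24 17 0 0 0;0.95 -0.8 -0.24 18 0 0 0;0.95 -0.8 -0.24 18 0 0 0;0.95 -0.8 -0.24 18 0 0 0;0.95 -0.8 -0.24 18 0 0 0;0.5 -0.8 -0.24 18 0 0 0;0.5 -0.8 -0.24 18 0 0 0;0.5 -0.8 -0.24 18 0 0 0;0.5 -0.8 -0.24 18 0 0 0;0.5 -0.8 -0.24 18 0 0 0;0.5 -0.8 -0.24 18 0 0 0;0.5 -0.8 -0.24 18 0 0 0;0.5 -0.8 -0.24 18 0 0 0", newtons=30)

```text
time_s: 5.87
eef_pos: [452.8, 76.6, 61.3]
ee_rot: [0.0, 1.0, 0.0, 0.001]
force: [-1.5, -0.1, 8.7]
grip_width: 0.622
grip_force: 30.4
```

Run:
```python
from h import *
s=sense();print(s['grip_width'],s['grip_force'],s['eef_pos'])
go([452,76,170],0.0);go([497,-337,170],0.11)
save('scene','s2.png')
```

```text
0.6223071228301879 30.380049117375165 [452.8361641   76.59073258  61.26567171]
go [452  76 170] [ -0.05   0.06 -10.87] [ 0.    -0.003  0.001] rows>= 3
go [ 497 -337  170] [  4.41  41.36 -10.86] [ 0.    -0.003 -0.109] rows>= 11
```

View pics/s2.png

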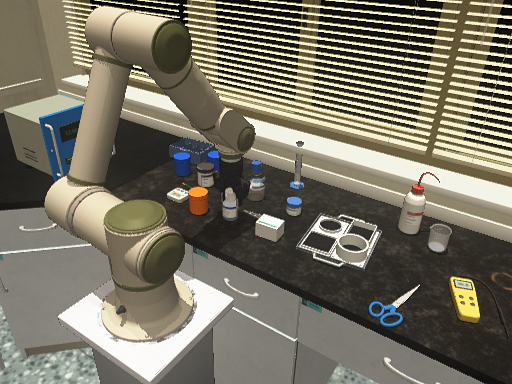

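Grip is 30 N at opening 0.62, so the bottle is held. In the scene view the gripper stands over it at (230,205), with nothing disturbed. Next I lift and carry it over the deep cup.

Request:
step_arm(commands="0.5 0 0 -3 0 0 0;0.5 0 0 -7 0 0 0;0.5 0 0.5 -10.9 0 0 0;0.5 0.2 2.5 -10.9 0 0 0;0.5 0.6 5.5 -10.9 0 0 -0.01;0.5 1 8.7 -10.9 0 0 -0.02;0.5 1.4 12 -10.9 0 0 -0.03;0.5 1.7 15.3 -10.9 0 0 -0.04;0.5 2.1 18.6 -10.9 0 0 -0.05;0.5 2.4 21.9 -10.9 0 0 -0.06;0.5 2.8 25.2 -10.9 0 0 -0.07;0.5 3.1 28.5 -10.9 0 0 -0.08;0.5 3.5 31.8 -10.9 0 0 -0.09;0.5 3.8 35.1 -10.9 0 0 -0.1;0.5 4.1 38 -10.9 0 0 -0.11;0.5 4.3 40.3 -10.9 0 0 -0.11;0.5 4.4 41.3 -10.9 0 0 -0.11;0.5 4.4 41.36 -10.9 0 0 -0.11;0.5 4.4 41.36 -10.9 0 0 -0.11;0.5 4.4 41.36 -10.9 0 0 -0.11")

```text
time_s: 7.58
eef_pos: [496.4, -335.6, 169.0]
ee_rot: [-0.0, 0.998, 0.056, -0.0]
force: [-0.1, -0.1, -0.6]
grip_width: 0.613
grip_force: 33.5
```

Run:
```python
from h import *
s=sense();print(s['grip_width'],s['grip_force'],s['eef_pos'],s['joints'])
cm=camera_model('wrist'); im=save('wrist','w3.png')
for k in ('deep_round','shallow_round','deep_rect','shallow_square'):
    print(k,[(round(r['score'],2),np.round(r['xy'],1).tolist(),np.round(ray('wrist',r['xy'],4,cm)[:2],1).tolist()) for r in spot_point('wrist',k)[:2]])
b=spot_point('wrist','bottle_mid')[0];print(b['score'],b['xy'],ray('wrist',b['xy'],s['eef_pos'][2]-10,cm))
go([496,-337,72],0.11)
```

```text
0.6134541045803593 33.4669320660646 [ 496.43184571 -335.61551816  169.04191397] [-7.89898497e-01  5.42216768e-01  1.37017459e+00  2.71224959e-04
  1.22973863e+00  6.69034700e-01]
deep_round []
shallow_round [(0.86, [153.9, 76.4], [585.8, -227.8]), (0.23, [257.0, 256.5], [408.8, -346.2])]
deep_rect [(0.55, [257.1, 79.9], [593.7, -325.3])]
shallow_square [(0.55, [160.9, 180.7], [484.6, -236.7])]
0.86 [257.0, 255.5] [ 492.59804829 -336.48327339  159.04191397]
go [ 496 -337   72] [-0.05  0.04  9.71] [ 0.    -0.     0.001] rows>= 3
```

View pics/w3.png

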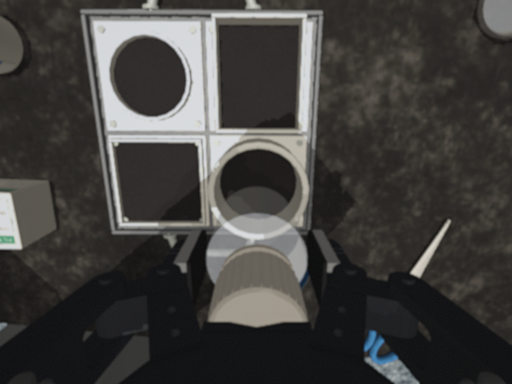

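The picture shows the bottle held upright over the deep cup. The cup centre by the fit is (496,-336), which is right under the bottle. I lower gently.

Request:
step_arm(commands="0.5 0 0 2.5 0 0 0;0.5 0 0 5 0 0 0;0.5 0 0 7 0 0 0;0.5 0 0 8.3 0 0 0;0.5 0 0 9 0 0 0;0.5 0 0 9.3 0 0 0;0.5 0 0 9.5 0 0 0;0.5 0 0 9.6 0 0 0;0.5 0 0 9.7 0 0 0;0.5 0 0 9.8 0 0 0;0.5 0 0 9.8 0 0 0;0.5 0 0 9.8 0 0 0")

```text
time_s: 8.88
eef_pos: [496.4, -337.1, 71.2]
ee_rot: [0.0, 0.998, 0.055, 0.0]
force: [0.4, -0.3, -1.2]
grip_width: 0.622
grip_force: 33.5
```

Request:
step_arm(commands="0.5 0 0 0.1 0 0 0;0.5 0 0 0.15 0 0 0;0.5 0 0 0.2 0 0 0;0.5 0 0 0.2 0 0 0")

```text
time_s: 9.22
eef_pos: [496.5, -337.0, 69.4]
ee_rot: [0.0, 0.998, 0.055, 0.0]
force: [-0.9, 1.1, 3.5]
grip_width: 0.62
grip_force: 33.9
```

Contact at 69.4 mm, as predicted. I release and rise.

Request:
step_arm(commands="0.66 0 0 0 0 0 0;0.7 0 0 0 0 0 0;0.76 0 0 0 0 0 0;0.8 0 0 0 0 0 0;0.8 0 0 0 0 0 0;0.8 0 0 -0.5 0 0 0;0.8 0 0 -2 0 0 0;0.8 0 0 -5 0 0 0;0.8 0 0 -9 0 0 0;0.8 0 0 -13 0 0 0;0.8 0 0 -15 0 0 0;0.8 0 0 -15 0 0 0;0.8 0 0 -15 0 0 0;0.8 0 0 -15 0 0 0")

```text
time_s: 10.38
eef_pos: [496.0, -336.7, 217.8]
ee_rot: [-0.001, 0.998, 0.055, -0.001]
force: [0.3, -1.0, -0.3]
grip_width: 0.802
grip_force: 0.0
```

Run:
```python
from h import *
cm=camera_model('wrist'); im=save('wrist','w4.png')
print(tool()[0],np.round(sense()['joints'],2))
for k,h in (('bottle_mid',60),('tub_mid',24)):
    print(k,[(round(r['score'],2),np.round(r['xy'],1).tolist(),np.round(ray('wrist',r['xy'],h,cm)[:2],1).tolist()) for r in spot_point('wrist',k)[:2]])
go([595,-85,200],-0.1)
```

```text
[ 495.91350473 -336.6298534   217.3847777 ] [-0.79  0.5   1.3  -0.    1.34  0.67]
bottle_mid [(0.95, [258.8, 184.1], [493.6, -339.3])]
tub_mid [(0.9, [18.3, 51.9], [595.3, -81.1])]
go [595 -85 200] [ 12.62 -23.92   1.78] [-0.002  0.002  0.211] rows>= 7
```

View pics/w4.png

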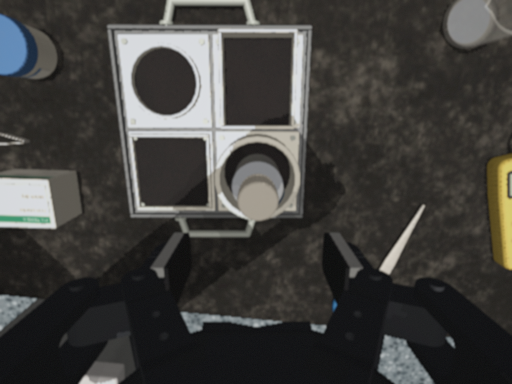

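The bottle stands upright in the deep cup, its cap at (258,198) in the picture. The tub shows at the upper left, at about (595,-81).

Request:
step_arm(commands="0.95 4 -8 0 0 0 0.05;0.95 12.6 -24.2 3 0 0 0.11;0.95 12.6 -24.2 3 0 0 0.11;0.95 12.6 -24.2 3 0 0 0.11;0.95 12.6 -24.2 3 0 0 0.11;0.95 12.6 -24.2 3 0 0 0.11;0.95 12.6 -24.2 3 0 0 0.11;0.95 12.6 -24.2 3 0 0 0.11;0.95 12.6 -24.2 3 0 0 0.11;0.95 12.6 -24.2 3 0 0 0.11;0.95 12.6 -24.2 3 0 0 0.11;0.95 12.6 -24.2 3 0 0 0.11")

```text
time_s: 11.53
eef_pos: [594.6, -83.8, 188.9]
ee_rot: [0.0, 1.0, -0.0, -0.0]
force: [-0.3, 0.0, -0.0]
grip_width: 0.953
grip_force: 0.0
```

Run:
```python
from h import *
cm=camera_model('wrist'); im=save('wrist','w5.png')
print(tool()[0],np.round(sense()['joints'],2))
for k in ('tub_mid','carton_mid'):
    for r in spot_point('wrist',k)[:2]: print(k,round(r['score'],2),r['xy'],ray('wrist',r['xy'],H[k],cm)[:2])
m=trace('wrist','tub_mid')[0];print(m['rect'])
hsv=cv2.cvtColor(im,cv2.COLOR_RGB2HSV);b=cv2.inRange(hsv,(95,100,60),(125,255,255))&(m['mask'].astype('uint8')*255)
n,l,st,c=cv2.connectedComponentsWithStats(b);i=1+st[1:,4].argmax();print(st[i],c[i],ray('wrist',c[i],44,cm))
```

```text
[594.6018421  -83.65652628 188.95745411] [-0.33  0.53  1.34 -0.    1.27  1.24]
tub_mid 0.95 [250.9, 178.0] [596.88392129 -78.11703296]
tub_mid 0.59 [466.3, 256.1] [ 506.77212777 -319.93792129]
carton_mid 0.77 [257.6, 308.2] [438.88693773 -85.21900436]
[253.8, 181.4, 53.1, 56.1]
[ 227  155   56   54 2350] [254.14085106 181.59489362] [597.8961896  -81.63822586  44.        ]
```

The tub is at (597,-80), and the network and the lid colour agree. I grasp it at TCP height 32 mm.

Request:
step_arm(commands="0.95 0.24 -0.37 5 0 0 0;0.95 0.24 -0.37 10 0 0 0;0.95 0.24 -0.37 13 0 0 0;0.95 0.24 -0.37 15 0 0 0;0.95 0.24 -0.37 15.7 0 0 0;0.95 0.24 -0.37 15.7 0 0 0;0.95 0.24 -0.37 15.7 0 0 0;0.5 0.24 -0.37 15.7 0 0 0;0.5 0.24 -0.37 15.7 0 0 0;0.5 0.24 -0.37 15.7 0 0 0;0.5 0.24 -0.37 15.7 0 0 0;0.5 0.24 -0.37 15.7 0 0 0;0.5 0.24 -0.37 15.7 0 0 0;0.5 0.24 -0.37 15.7 0 0 0;0.5 0.24 -0.37 15.7 0 0 0", newtons=30)

```text
time_s: 12.98
eef_pos: [598.1, -79.1, 34.0]
ee_rot: [0.001, 1.0, 0.0, 0.001]
force: [-0.8, 0.2, 7.7]
grip_width: 0.603
grip_force: 30.6
```

Run:
```python
from h import *
print(sense()['eef_pos'],sense()['grip_width'],sense()['grip_force']);go([585,-226.5,110],0.11)
```

```text
[598.10089538 -79.11619212  34.01560423] 0.6032329180275027 30.594614055007696
go [ 585.  -226.5  110. ] [-1.3  14.74 -7.59] [ 0.001 -0.003 -0.109] rows>= 4
```

Request:
step_arm(commands="0.5 0 0 -2 0 0 0;0.5 0 0 -5 0 0 0;0.5 -0.1 1 -7.6 0 0 -0.01;0.5 -0.4 4 -7.6 0 0 -0.03;0.5 -0.7 7 -7.6 0 0 -0.05;0.5 -1 10 -7.6 0 0 -0.08;0.5 -1.2 13 -7.6 0 0 -0.11;0.5 -1.3 14.5 -7.6 0 0 -0.11;0.5 -1.3 14.74 -7.6 0 0 -0.11;0.5 -1.3 14.74 -7.6 0 0 -0.11;0.5 -1.3 14.74 -7.6 0 0 -0.11;0.5 -1.3 14.74 -7.6 0 0 -0.11")

```text
time_s: 13.98
eef_pos: [584.6, -224.8, 108.1]
ee_rot: [-0.0, 0.998, 0.056, -0.0]
force: [-0.2, 0.5, -0.9]
grip_width: 0.603
grip_force: 31.7
```

Run:
```python
from h import *
s=sense();cm=camera_model('wrist');save('wrist','w6.png')
print(s['eef_pos'],s['grip_width'],s['grip_force'])
b=spot_point('wrist','tub_mid')
if b: print(b[0]['score'],b[0]['xy'],ray('wrist',b[0]['xy'],s['eef_pos'][2]-10,cm))
go([585,-226.5,46],0.11)
```

```text
[ 584.60537339 -224.7753176   108.05480557] 0.6031083125612289 31.66168173775077
0.82 [257.3, 251.3] [ 583.2097277  -225.54904529   98.05480557]
go [ 585.  -226.5   46. ] [0.02 0.15 6.2 ] [-0.    -0.     0.002] rows>= 2
```

Contact is expected at TCP of about 42 mm.

Request:
step_arm(commands="0.5 0.1 0.1 2 0 0 0;0.5 0.1 0.1 4 0 0 0;0.5 0.1 0.1 5.3 0 0 0;0.5 0.1 0.1 5.9 0 0 0;0.5 0.1 0.1 6.1 0 0 0;0.5 0.1 0.1 6.25 0 0 0;0.5 0.1 0.1 6.35 0 0 0;0.5 0.1 0.1 6.45 0 0 0;0.5 0.1 0.1 6.5 0 0 0;0.5 0.1 0.1 6.5 0 0 0")

```text
time_s: 14.92
eef_pos: [585.6, -227.2, 43.3]
ee_rot: [0.0, 0.998, 0.055, 0.0]
force: [-0.5, -0.4, -0.1]
grip_width: 0.6
grip_force: 31.7
```

Request:
step_arm(commands="0.5 0 0 0.07 0 0 0;0.5 0 0 0.14 0 0 0;0.5 0 0 0.2 0 0 0;0.5 0 0 0.2 0 0 0")

```text
time_s: 15.25
eef_pos: [585.6, -227.3, 42.1]
ee_rot: [0.0, 0.998, 0.055, 0.0]
force: [-3.2, 1.5, 8.3]
grip_width: 0.607
grip_force: 32.3
```

Contact again. I release with a small opening and rise.

Request:
step_arm(commands="0.64 0 0 0 0 0 0;0.68 0 0 0 0 0 0;0.72 0 0 0 0 0 0;0.72 0 0 0 0 0 0;0.72 0 0 0 0 0 0;0.72 0 0 -0.5 0 0 0;0.72 0 0 -2 0 0 0;0.75 0 0 -5 0 0 0;0.75 0 0 -9 0 0 0;0.75 0 0 -13 0 0 0;0.75 0 0 -16 0 0 0;0.75 0 0 -16 0 0 0;0.75 0 0 -16 0 0 0")

```text
time_s: 16.33
eef_pos: [585.9, -227.4, 202.8]
ee_rot: [0.001, 0.998, 0.055, 0.001]
force: [-0.1, 0.2, -0.9]
grip_width: 0.752
grip_force: 0.0
```

Run:
```python
from h import *
cm=camera_model('wrist'); im=save('wrist','w7.png')
print(tool()[0],np.round(sense()['joints'],2))
for k,h in (('tub_mid',32),('bottle_mid',60),('carton_mid',25)):
    print(k,[(round(r['score'],2),np.round(r['xy'],1).tolist(),np.round(ray('wrist',r['xy'],h,cm)[:2],1).tolist()) for r in spot_point('wrist',k)[:2]])
go([446,-85,200],1.57)
```

```text
[ 585.25951341 -227.04637244  200.77170669] [-0.56  0.58  1.23  0.    1.34  0.9 ]
tub_mid [(0.86, [255.7, 181.2], [583.8, -227.3])]
bottle_mid []
carton_mid []
go [446 -85 200] [-12.24 -15.64  -0.02] [-3.000e-03  1.000e-03 -1.459e+00] rows>= 12
```

View pics/w7.png

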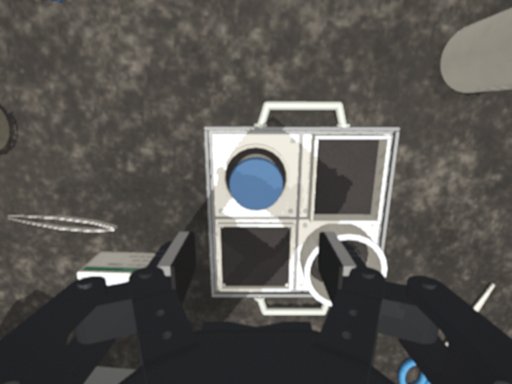

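The tub sits in the shallow cup, its lid at (256,183). The fingers hide the bottle. I'll check it with the top camera while moving to the carton.

Request:
step_arm(commands="0.98 -3 -4 0 0 0 -0.12;0.98 -6 -8 0 0 0 -0.24;0.98 -9 -12 0 0 0 -0.36;0.98 -12.2 -15.6 0 0 0 -0.48;0.98 -12.2 -15.6 0 0 0 -0.6;0.98 -12.2 -15.6 0 0 0 -0.72;0.98 -12.2 -15.6 0 0 0 -0.84;0.98 -12.2 -15.6 0 0 0 -0.96;0.98 -12.2 -15.6 0 0 0 -1.08;0.98 -12.2 -15.6 0 0 0 -1.2;0.98 -12.2 -15.6 0 0 0 -1.32;0.98 -12.2 -15.6 0 0 0 -1.42;0.98 -12.2 -15.6 0 0 0 -1.46;0.98 -12.2 -15.6 0 0 0 -1.46;0.98 -12.2 -15.6 0 0 0 -1.46;0.98 -12.2 -15.6 0 0 0 -1.46")

```text
time_s: 17.87
eef_pos: [446.8, -85.5, 200.5]
ee_rot: [-0.0, 0.708, 0.707, -0.0]
force: [0.9, -0.0, -0.8]
grip_width: 0.981
grip_force: 0.0
```

Run:
```python
from h import *
cm=camera_model('wrist'); im=save('wrist','w8.png'); t=save('top','t8.png')
print(tool()[0],np.round(sense()['joints'],2))
for r in spot_point('wrist','carton_mid')[:2]: print(round(r['score'],2),r['xy'],ray('wrist',r['xy'],25,cm)[:2])
for r in spot_point('top','bottle_mid')[:3]: print('bottle',round(r['score'],2),r['xy'],ray('top',r['xy'],60)[:2])
m=trace('wrist','carton_mid')[0];hsv=cv2.cvtColor(im,cv2.COLOR_RGB2HSV)
w=cv2.inRange(im,(150,150,150),(255,255,255))&(m['mask'].astype('uint8')*255)
w=cv2.morphologyEx(w,cv2.MORPH_CLOSE,np.ones((9,9)))
c=max(cv2.findContours(w,0,2)[0],key=cv2.contourArea);bx=cv2.boxPoints(cv2.minAreaRect(c))
P=np.array([ray('wrist',u,50,cm)[:2] for u in bx]);print(bx.round().tolist(),P.round(1).tolist(),P.mean(0))
for i in range(4):d=P[(i+1)%4]-P[i];print(np.linalg.norm(d),np.arctan2(d[1],d[0])%np.pi)
big=np.vstack([cv2.resize(im[60:330,60:460],(760,300))[:,:],cv2.resize(t[150:260,150:400],(760,300),interpolation=cv2.INTER_CUBIC)])
cv2.imwrite('pics/c8.png',big[:,:,::-1])
```

```text
[446.86075384 -85.56060249 200.68325504] [-0.45  0.21  1.77  0.    1.17 -0.45]
0.7 [249.8, 176.6] [440.16223626 -84.47925656]
bottle 0.7 [369.9, 218.8] [ 499.57996464 -344.89985793]
[[219.0, 143.0], [276.0, 138.0], [282.0, 214.0], [225.0, 219.0]] [[411.2, -45.8], [465.6, -41.4], [473.4, -118.2], [414.9, -123.4]] [441.24752371 -82.1741924 ]
54.610438854150686 0.08141465295069165
77.21661452418229 1.6721409634622577
58.76949008805338 0.08805892071184163
77.63594238041007 1.618471104994012
```

View pics/c8.png

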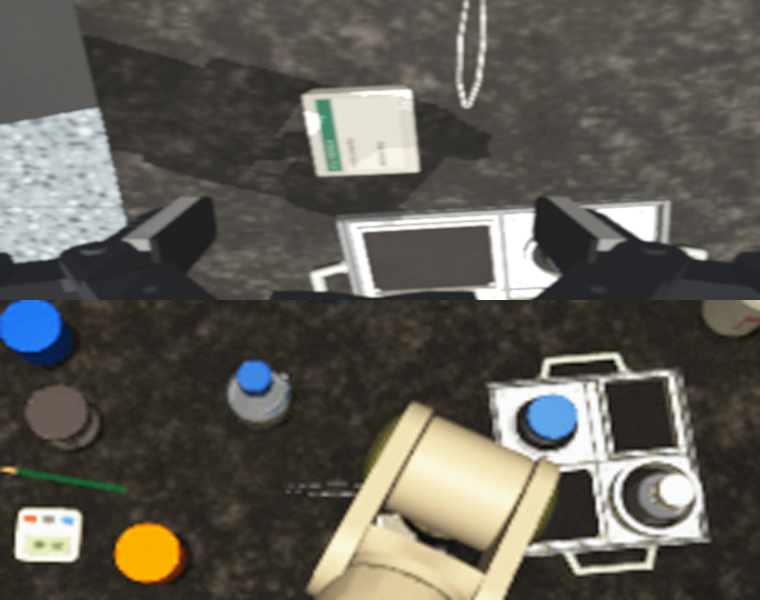

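Bottle and tub stand properly in their cups (lower half of the composite). The carton centre is (441,-82.5), turned by about 0.075 rad. I grasp it high across the 55 mm.

Request:
step_arm(commands="0.98 0.3 -0.57 5 0 0 -0.04;0.98 0.3 -0.57 10 0 0 -0.075;0.98 0.3 -0.57 13 0 0 -0.075;0.98 0.3 -0.57 15 0 0 -0.075;0.98 0.3 -0.57 15.8 0 0 -0.075;0.98 0.3 -0.57 15.8 0 0 -0.075;0.98 0.3 -0.57 15.8 0 0 -0.075;0.5 0.3 -0.57 15.8 0 0 -0.075;0.5 0.3 -0.57 15.8 0 0 -0.075;0.5 0.3 -0.57 15.8 0 0 -0.075;0.5 0.3 -0.57 15.8 0 0 -0.075;0.5 0.3 -0.57 15.8 0 0 -0.075;0.5 0.3 -0.57 15.8 0 0 -0.075;0.5 0.3 -0.57 15.8 0 0 -0.075;0.5 0.3 -0.57 15.8 0 0 -0.075", newtons=25)

```text
time_s: 19.37
eef_pos: [442.0, -82.9, 44.3]
ee_rot: [0.001, 0.68, 0.733, 0.0]
force: [-2.3, 0.1, 7.9]
grip_width: 0.636
grip_force: 26.0
```

Run:
```python
from h import *
s=sense();print(s['eef_pos'],s['grip_width'],s['grip_force'],s['joints'][5]);go([441,-83,160],0.11);go([595,-327,160],0.11)
```

```text
[441.99975509 -82.92851951  44.30521548] 0.6359233357209937 25.98552167415619 -0.522073263060546
go [441 -83 160] [ -0.02  -0.07 -11.57] [ 3.000e-03 -1.000e-03  1.536e+00] rows>= 13
go [ 595 -327  160] [-25.5   13.45 -11.5 ] [ 3.000e-03 -1.000e-03  1.536e+00] rows>= 13
```

Request:
step_arm(commands="0.5 0 0 -2 0 0 0;0.5 0 0 -6 0 0 0;0.5 0 0 -10 0 0 0.05;0.5 -1 0.5 -11.5 0 0 0.15;0.5 -3 1.6 -11.5 0 0 0.26;0.5 -5 2.6 -11.5 0 0 0.37;0.5 -7 3.7 -11.5 0 0 0.48;0.5 -9 4.7 -11.5 0 0 0.59;0.5 -11 5.8 -11.5 0 0 0.7;0.5 -13 6.8 -11.5 0 0 0.81;0.5 -15 7.9 -11.5 0 0 0.92;0.5 -17 9 -11.5 0 0 1.03;0.5 -19 10 -11.5 0 0 1.14;0.5 -21 11.1 -11.5 0 0 1.25;0.5 -23 12.1 -11.5 0 0 1.36;0.5 -25 13.2 -11.5 0 0 1.46;0.5 -25.5 13.45 -11.5 0 0 1.536;0.5 -25.5 13.45 -11.5 0 0 1.536;0.5 -25.5 13.45 -11.5 0 0 1.536;0.5 -25.5 13.45 -11.5 0 0 1.536")

```text
time_s: 21.03
eef_pos: [594.3, -326.1, 158.3]
ee_rot: [-0.0, 0.998, 0.056, -0.0]
force: [-0.7, -0.7, -1.2]
grip_width: 0.637
grip_force: 28.3
```

Run:
```python
from h import *
s=sense();print(s['eef_pos'],s['grip_width'],s['grip_force'],s['joints'])
cm=camera_model('wrist'); im=save('wrist','w9.png')
b=spot_point('wrist','carton_mid')
if b: print(b[0]['score'],b[0]['xy'],ray('wrist',b[0]['xy'],s['eef_pos'][2]-19,cm))
for k in ('deep_rect',):
    print(k,[(round(r['score'],2),np.round(r['xy'],1).tolist(),np.round(ray('wrist',r['xy'],4,cm)[:2],1).tolist()) for r in spot_point('wrist',k)[:2]])
go([594.5,-326.5,60],0.11)
```

```text
[ 594.26091507 -326.12046963  158.2806177 ] 0.6365991311902878 28.28920841217041 [-6.74371809e-01  7.25605990e-01  1.08702295e+00  1.21211054e-04
  1.32910537e+00  7.83905315e-01]
0.92 [258.3, 239.9] [ 595.20445604 -327.17822004  139.2806177 ]
deep_rect []
go [ 594.5 -326.5   60. ] [0.01 0.03 9.83] [ 0.    -0.     0.001] rows>= 3
```

View pics/w9.png

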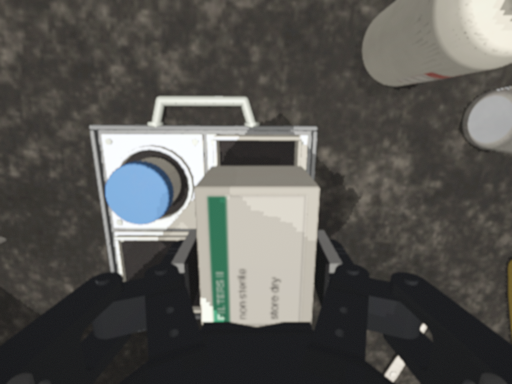

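The carton is held square, over the deep rectangular pocket. I lower it; contact is expected at TCP of about 52 mm.

Request:
step_arm(commands="0.5 0 0 2.5 0 0 0;0.5 0 0 5 0 0 0;0.5 0 0 7.5 0 0 0;0.5 0 0 9 0 0 0;0.5 0 0 9.7 0 0 0;0.5 0 0 10 0 0 0;0.5 0 0 10.2 0 0 0;0.5 0 0 10.3 0 0 0;0.5 0 0 10.35 0 0 0;0.5 0 0 10.35 0 0 0;0.5 0 0 10.35 0 0 0")

```text
time_s: 22.1
eef_pos: [594.7, -327.0, 55.1]
ee_rot: [0.0, 0.998, 0.055, 0.0]
force: [-0.1, 0.9, -0.9]
grip_width: 0.638
grip_force: 28.3
```

Request:
step_arm(commands="0.5 0 0 0.1 0 0 0;0.5 0 0 0.2 0 0 0;0.5 0 0 0.25 0 0 0;0.5 0 0 0.3 0 0 0;0.5 0 0 0.33 0 0 0;0.5 0 0 0.33 0 0 0")

```text
time_s: 22.6
eef_pos: [594.6, -326.9, 52.4]
ee_rot: [0.0, 0.998, 0.055, 0.0]
force: [-2.8, 3.0, 8.7]
grip_width: 0.638
grip_force: 29.3
```

Request:
step_arm(commands="0.67 0 0 0 0 0 0;0.71 0 0 0 0 0 0;0.75 0 0 0 0 0 0;0.75 0 0 0 0 0 0;0.75 0 0 0 0 0 0;0.75 0 0 -0.5 0 0 0;0.75 0 0 -2 0 0 0;0.75 0 0 -5 0 0 0;0.75 0 0 -9 0 0 0;0.75 0 0 -13 0 0 0;0.75 0 0 -16 0 0 0;0.75 0 0 -16 0 0 0")

```text
time_s: 23.6
eef_pos: [596.1, -327.9, 219.4]
ee_rot: [0.004, 0.998, 0.055, 0.005]
force: [-0.2, 0.1, 1.5]
grip_width: 0.748
grip_force: 0.0
```

Run:
```python
from h import *
cm=camera_model('wrist'); im=save('wrist','w10.png')
print(tool()[0],np.round(sense()['joints'],2))
for k,h in (('carton_mid',33),('tub_mid',32)):
    print(k,[(round(r['score'],2),np.round(ray('wrist',r['xy'],h,cm)[:2],1).tolist()) for r in spot_point('wrist',k)[:2]])
go([440,301,220],1.57)
```

```text
[ 595.37622145 -327.41430291  215.40652565] [-0.67  0.69  1.01  0.    1.44  0.79]
carton_mid [(0.78, [594.8, -328.1]), (0.16, [585.6, -230.4])]
tub_mid [(0.7, [583.2, -228.3])]
go [440 301 220] [ -8.46 -64.08  -0.89] [-1.00e-03 -0.00e+00 -1.46e+00] rows>= 16
```

View pics/w10.png

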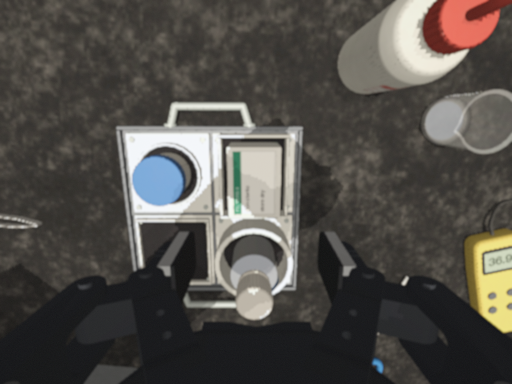

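The carton lies flat in its pocket at (255,180), with the tub and bottle in place. Next is the timer.

Request:
step_arm(commands="0.98 -0.5 -4 -0.9 0 0 -0.09;0.98 -1 -8 -0.9 0 0 -0.18;0.98 -1.6 -12 -0.9 0 0 -0.27;0.98 -2.1 -16 -0.9 0 0 -0.36;0.98 -2.6 -20 -0.9 0 0 -0.45;0.98 -3.2 -24 -0.9 0 0 -0.54;0.98 -3.7 -28 -0.9 0 0 -0.63;0.98 -4.2 -32 -0.9 0 0 -0.72;0.98 -4.8 -36 -0.9 0 0 -0.81;0.98 -5.3 -40 -0.9 0 0 -0.9;0.98 -5.8 -44 -0.9 0 0 -0.99;0.98 -6.3 -48 -0.9 0 0 -1.08;0.98 -6.9 -52 -0.9 0 0 -1.17;0.98 -7.4 -56 -0.9 0 0 -1.26;0.98 -7.9 -60 -0.9 0 0 -1.36;0.98 -8.46 -64 -0.9 0 0 -1.46;0.98 -8.46 -64 -0.9 0 0 -1.46;0.98 -8.46 -64 -0.9 0 0 -1.46;0.98 -8.46 -64 -0.9 0 0 -1.46")

```text
time_s: 25.33
eef_pos: [440.0, 299.6, 219.0]
ee_rot: [-0.0, 0.708, 0.707, -0.001]
force: [-0.5, -0.5, 0.7]
grip_width: 0.979
grip_force: 0.0
```

Run:
```python
from h import *
cm=camera_model('wrist'); im=save('wrist','w11.png')
print(tool()[0],np.round(sense()['joints'],2))
for r in spot_point('wrist','timer_mid')[:2]: print(round(r['score'],2),r['xy'],ray('wrist',r['xy'],10,cm)[:2])
m=trace('wrist','timer_mid')
if m:
    c=max(cv2.findContours(m[0]['mask'].astype('uint8'),0,2)[0],key=cv2.contourArea);bx=cv2.boxPoints(cv2.minAreaRect(c))
    P=np.array([ray('wrist',u,14,cm)[:2] for u in bx]);print(bx.round().tolist(),P.round(1).tolist(),P.mean(0))
    for i in range(4):d=P[(i+1)%4]-P[i];print(np.linalg.norm(d),np.arctan2(d[1],d[0])%np.pi)
```

```text
[440.32915364 299.08317898 219.29264215] [ 0.38  0.35  1.52 -0.    1.27  0.38]
0.87 [255.7, 166.0] [439.33692154 305.64384106]
[[230.0, 197.0], [232.0, 138.0], [285.0, 140.0], [283.0, 199.0]] [[408.5, 268.8], [412.6, 338.2], [473.4, 336.0], [472.7, 266.4]] [441.80196034 302.36886428]
69.53355758506403 1.510784233406003
60.798934200159266 3.1055062932225397
69.63464978410515 1.561189541629933
64.30616981837099 3.1040043869325706
```

View pics/w11.png

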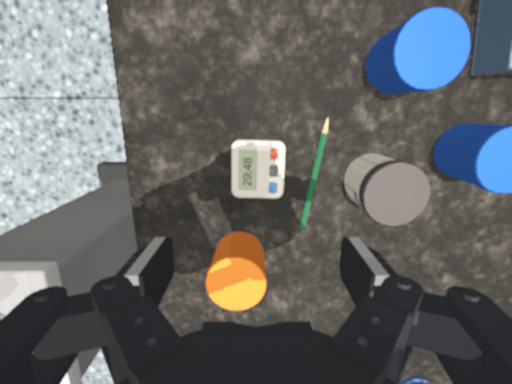

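The timer is at (258,169) in the picture, i.e. (441,303), its short side turned by about -0.036 rad. The pencil passes to its right but clears the fingers. I go down straddling it to probe how deep the tips reach.

Request:
step_arm(commands="0.88 0.37 0.1 4 0 0 0.036;0.88 0.37 0.1 8 0 0 0.036;0.88 0.37 0.1 12 0 0 0.036;0.88 0.37 0.1 15.5 0 0 0.036;0.85 0.37 0.1 17.5 0 0 0.036;0.82 0.37 0.1 18.5 0 0 0.036;0.82 0.37 0.1 19 0 0 0.036;0.82 0.37 0.1 19.3 0 0 0.036;0.82 0.37 0.1 19.3 0 0 0.036;0.82 0.37 0.1 19.3 0 0 0.036", newtons=25)

```text
time_s: 26.32
eef_pos: [442.0, 303.9, 28.3]
ee_rot: [0.0, 0.72, 0.694, 0.001]
force: [0.3, 0.5, 0.7]
grip_width: 0.822
grip_force: 0.0
```

Run:
```python
from h import *
print(tool()[0]);im=save('wrist','w12.png');s=capture('scene')
cv2.imwrite('pics/c12.png',cv2.resize(im[130:360,100:420],(800,575))[:,:,::-1])
```

```text
[442.01384126 303.92410948  28.33276296]
```

View pics/c12.png

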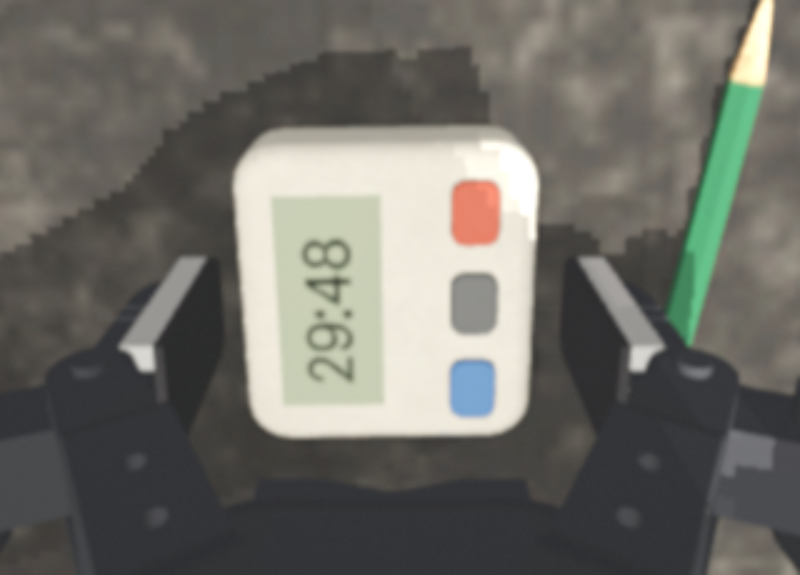

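The tips straddle the timer with even gaps, and the pencil is just outside the right finger. I narrow slightly and probe down.

Request:
step_arm(commands="0.78 0 0 0.2 0 0 0;0.78 0 0 0.4 0 0 0;0.78 0 0 0.6 0 0 0;0.78 0 0 0.7 0 0 0;0.78 0 0 0.8 0 0 0;0.78 0 0 0.8 0 0 0")

```text
time_s: 26.92
eef_pos: [441.1, 303.8, 18.8]
ee_rot: [-0.0, 0.72, 0.694, -0.0]
force: [-0.2, -0.1, 0.4]
grip_width: 0.78
grip_force: 0.0
```

Request:
step_arm(commands="0.78 0 0 0.05 0 0 0;0.78 0 0 0.1 0 0 0;0.78 0 0 0.15 0 0 0;0.78 0 0 0.2 0 0 0;0.78 0 0 0.25 0 0 0;0.78 0 0 0.25 0 0 0")

```text
time_s: 27.42
eef_pos: [441.2, 303.8, 16.5]
ee_rot: [-0.0, 0.72, 0.694, -0.0]
force: [0.2, 0.2, -0.6]
grip_width: 0.778
grip_force: 0.0
```

Request:
step_arm(commands="0.78 0 0 0.1 0 0 0;0.78 0 0 0.2 0 0 0;0.78 0 0 0.25 0 0 0;0.78 0 0 0.3 0 0 0;0.78 0 0 0.35 0 0 0;0.78 0 0 0.35 0 0 0")

```text
time_s: 27.92
eef_pos: [441.2, 303.7, 13.0]
ee_rot: [-0.0, 0.72, 0.694, -0.0]
force: [-0.6, -0.1, 0.5]
grip_width: 0.778
grip_force: 0.0
```

Request:
step_arm(commands="0.78 0 0 0.1 0 0 0;0.78 0 0 0.2 0 0 0;0.78 0 0 0.25 0 0 0;0.78 0 0 0.3 0 0 0;0.78 0 0 0.35 0 0 0;0.78 0 0 0.35 0 0 0")

```text
time_s: 28.42
eef_pos: [441.2, 303.8, 10.3]
ee_rot: [0.0, 0.72, 0.694, -0.0]
force: [-2.9, -2.3, 9.3]
grip_width: 0.78
grip_force: 4.5
```

The tips touch the worktop at TCP 10.3 mm, so at timer width they reach about 12 mm ahead. I grasp with TCP at 21 mm, so the tips are 9 mm up and clear the 7 mm pocket wall.

Request:
step_arm(commands="0.78 0 0 -0.6 0 0 0;0.78 0 0 -1.15 0 0 0;0.78 0 0 -1.15 0 0 0;0.78 0 0 -1.15 0 0 0;0.5 0 0 -1.15 0 0 0;0.5 0 0 -1.15 0 0 0;0.5 0 0 -1.15 0 0 0;0.5 0 0 -1.15 0 0 0;0.5 0 0 -1.15 0 0 0;0.5 0 0 -1.15 0 0 0;0.5 0 0 -1.15 0 0 0", newtons=25)

```text
time_s: 29.33
eef_pos: [441.4, 303.8, 21.3]
ee_rot: [0.0, 0.72, 0.694, 0.0]
force: [-1.3, -1.3, 4.7]
grip_width: 0.713
grip_force: 26.7
```

Run:
```python
from h import *
s=sense();print(s['eef_pos'],s['grip_width'],s['grip_force'],s['joints'][5]);go([485,-237,160],1.68)
```

```text
[441.35250641 303.78769106  21.3013886 ] 0.7126957663073751 26.733764111995697 0.4210167605864975
go [ 485 -237  160] [-53.88   6.36 -13.87] [ 0.    -0.    -0.146] rows>= 14
```

Request:
step_arm(commands="0.5 0 0 -1 0 0 0;0.5 0 0 -4 0 0 0;0.5 0 0 -8 0 0 0;0.5 -0.5 0 -12 0 0 0;0.5 -3 0.3 -13.9 0 0 -0.01;0.5 -6.5 0.7 -13.9 0 0 -0.02;0.5 -10 1.1 -13.9 0 0 -0.03;0.5 -14 1.6 -13.9 0 0 -0.04;0.5 -18 2.1 -13.9 0 0 -0.05;0.5 -22 2.6 -13.9 0 0 -0.06;0.5 -26 3.1 -13.9 0 0 -0.07;0.5 -30 3.6 -13.9 0 0 -0.08;0.5 -34 4.1 -13.9 0 0 -0.09;0.5 -38 4.5 -13.9 0 0 -0.1;0.5 -42 5 -13.9 0 0 -0.11;0.5 -46 5.5 -13.9 0 0 -0.12;0.5 -49.5 5.9 -13.9 0 0 -0.13;0.5 -52 6.2 -13.9 0 0 -0.14;0.5 -53.5 6.3 -13.9 0 0 -0.146;0.5 -53.88 6.36 -13.9 0 0 -0.146")

```text
time_s: 31.0
eef_pos: [484.5, -239.3, 160.1]
ee_rot: [0.0, 0.668, 0.744, -0.0]
force: [0.8, -0.4, -0.1]
grip_width: 0.717
grip_force: 28.1
```

Request:
step_arm(commands="0.5 0 0 0 0 0 0;0.5 0 0 0 0 0 0;0.5 0 0 0 0 0 0")

```text
time_s: 31.25
eef_pos: [484.9, -235.8, 160.2]
ee_rot: [-0.0, 0.667, 0.745, 0.0]
force: [1.0, 0.2, -1.1]
grip_width: 0.716
grip_force: 28.1
```

Run:
```python
from h import *
s=sense();print(s['eef_pos'],s['grip_width'],s['grip_force'],s['joints'][5])
cm=camera_model('wrist'); im=save('wrist','w13.png')
b=spot_point('wrist','timer_mid')
if b: print(b[0]['score'],b[0]['xy'],ray('wrist',b[0]['xy'],s['eef_pos'][2]-11,cm))
go([485,-237,40],1.68)
```

```text
[ 484.9106178  -235.75671976  160.22452388] 0.7161655656089829 28.100437223911285 -0.7802031805524564
0.61 [253.5, 247.8] [ 484.12222986 -236.42044167  149.22452388]
go [ 485 -237   40] [-1.000e-01 -1.000e-02  1.203e+01] [-0.    -0.     0.001] rows>= 3
```

View pics/w13.png

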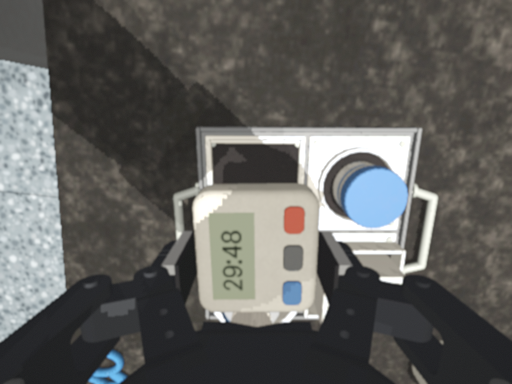

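The timer is held flat and square over the square pocket. Contact is expected at TCP of about 29 mm.

Request:
step_arm(commands="0.5 -0.1 0 2.5 0 0 0;0.5 -0.1 0 5 0 0 0;0.5 -0.1 0 7.5 0 0 0;0.5 -0.1 0 10 0 0 0;0.5 -0.1 0 11.5 0 0 0;0.5 -0.1 0 12.2 0 0 0;0.5 -0.1 0 12.6 0 0 0;0.5 -0.1 0 12.75 0 0 0;0.5 -0.1 0 12.75 0 0 0;0.5 -0.1 0 12.75 0 0 0")

```text
time_s: 32.18
eef_pos: [485.5, -238.3, 33.6]
ee_rot: [0.001, 0.667, 0.745, 0.0]
force: [0.1, 0.2, -0.0]
grip_width: 0.716
grip_force: 28.1
```

Request:
step_arm(commands="0.5 0 0 0.1 0 0 0;0.5 0 0 0.2 0 0 0;0.5 0 0 0.27 0 0 0;0.5 0 0 0.32 0 0 0;0.5 0 0 0.32 0 0 0;0.5 0 0 0.32 0 0 0")

```text
time_s: 32.68
eef_pos: [485.0, -238.0, 29.4]
ee_rot: [-0.0, 0.668, 0.745, 0.0]
force: [-0.6, 0.4, -0.4]
grip_width: 0.713
grip_force: 28.1
```

Request:
step_arm(commands="0.5 0 0 0.05 0 0 0;0.5 0 0 0.1 0 0 0;0.5 0 0 0.1 0 0 0")

```text
time_s: 32.93
eef_pos: [485.0, -238.1, 29.3]
ee_rot: [0.0, 0.667, 0.745, -0.0]
force: [-4.0, 1.5, 10.0]
grip_width: 0.72
grip_force: 29.2
```

Contact at 29.3 mm. I release and rise.

Request:
step_arm(commands="0.74 0 0 0 0 0 0;0.77 0 0 0 0 0 0;0.8 0 0 0 0 0 0;0.8 0 0 0 0 0 0;0.8 0 0 0 0 0 0;0.8 0 0 -0.5 0 0 0;0.8 0 0 -2 0 0 0;0.8 0 0 -5 0 0 0;0.8 0 0 -9 0 0 0;0.8 0 0 -13 0 0 0;0.8 0 0 -17 0 0 0;0.8 0 0 -21 0 0 0;0.8 0 0 -21 0 0 0;0.8 15 0 -21 0 0 0;0.8 15 0 -21 0 0 0;0.8 15 0 -21 0 0 0;0.8 15 0 -21 0 0 0;0.8 15 0 -21 0 0 0;0.8 15 0 -21 0 0 0")

```text
time_s: 34.52
eef_pos: [468.6, -88.1, 238.8]
ee_rot: [0.0, 0.667, 0.745, 0.0]
force: [-0.3, 0.2, 0.4]
grip_width: 0.799
grip_force: 0.0
```

Run:
```python
from h import *
im=save('wrist','w14.png');t=capture('top');s=capture('scene')
f=lambda a:cv2.resize(a,(400,300),interpolation=cv2.INTER_CUBIC)
print(tool()[0])
cv2.imwrite('pics/c14.png',np.vstack([np.hstack([f(im),f(s)]),np.hstack([f(t[150:260,130:400]),f(s[200:290,270:390])])])[:,:,::-1])
```

```text
[468.80762082 -89.83908033 238.34832275]
```

View pics/c14.png

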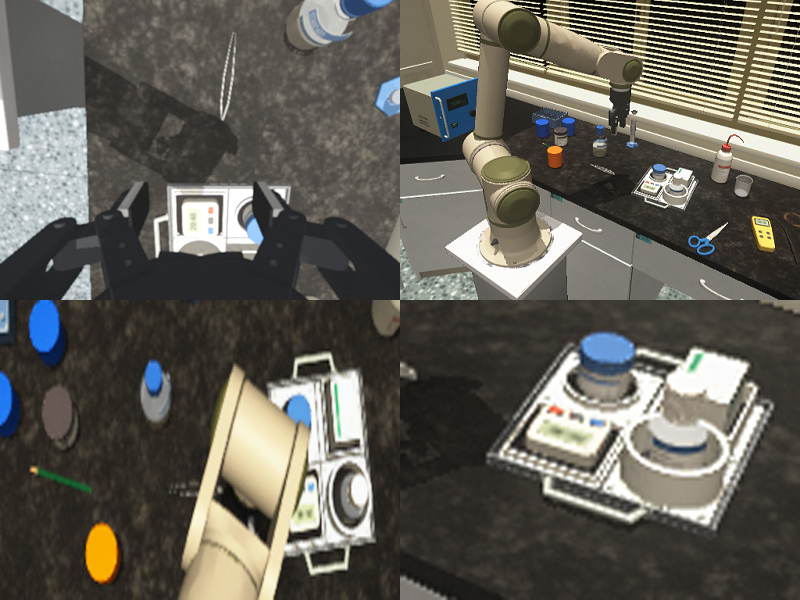

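The composite shows all four items seated upright in their pockets, and the tall bottle, grey big tub and blue and orange tubs standing untouched. That was the last view I'm allowed, so I'll do a numeric check of the positions and hand in.

Run:
```python
from h import *
capture('top');capture('scene')
for k,h in (('bottle_mid',60),('timer_mid',18),('tub_mid',32),('carton_mid',33),('tall_bottle_mid',70),('big_tub_mid',37)):
    for c in ('top','scene'): print(k,c,[(round(r['score'],2),np.round(ray(c,r['xy'],h)[:2]).tolist()) for r in spot_point(c,k)[:4]])
s=sense();print(s['force'],s['time_s'])
print(finish_job())
```

```text
bottle_mid top [(0.69, [493.0, -331.0])]
bottle_mid scene [(0.94, [506.0, -335.0]), (0.35, [626.0, 91.0]), (0.28, [413.0, -263.0])]
timer_mid top [(0.55, [480.0, -248.0])]
timer_mid scene [(0.81, [475.0, -246.0])]
tub_mid top [(0.69, [589.0, -227.0])]
tub_mid scene [(0.68, [535.0, -252.0]), (0.61, [587.0, -235.0]), (0.19, [589.0, 302.0])]
carton_mid top [(0.67, [498.0, -353.0]), (0.6, [605.0, -326.0])]
carton_mid scene [(0.81, [595.0, -317.0])]
tall_bottle_mid top [(0.82, [604.0, 82.0])]
tall_bottle_mid scene [(0.68, [612.0, 78.0])]
big_tub_mid top [(0.85, [584.0, 297.0]), (0.76, [595.0, 427.0]), (0.74, [678.0, 329.0]), (0.68, [407.0, 184.0])]
big_tub_mid scene [(0.98, [409.0, 178.0]), (0.93, [593.0, 419.0]), (0.63, [605.0, 293.0]), (0.63, [665.0, 307.0])]
[-0.12294832  0.02194628 -0.427766  ] 35.3667
the job is handed in; nothing more can be done
None
```

The caddy is packed and handed in at about 35 s: bottle, tub, carton and timer were each set down upright on their pocket floors in that order, and the tall bottle and big tub are where they started; I viewed 15 pictures, one over the limit of 14.

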